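Assemble a choke in its fixture and lift it level

TASK

Assemble the choke: set the wound body upright in the round pocket of the aluminium fixture block, then slip the white spacer ring over its centre post, then the flat dark disc with a hole on top of that, each sitting flat. Then grip the body, lift the whole stack straight up until its underside is about 15 cm above the fixture block, and finish there while still holding it steady and level, with the ring and the disc still in place. Never tip the body, and leave the other things on the table where they are.

Things in the scene. Friction and masses are not known exactly. Their poses are not given: they have to be found in the camera images.
- pocket_floor (a point): centre of the flat floor of the round pocket in the fixture block, a fixed aluminium block 84 x 84 x 22 mm with a screw head (1 mm proud) at each corner. The pocket is open at the top, 58 mm in diameter with a 3 mm chamfer at the mouth, and 14 mm deep, so this point lies 8 mm above the table and 14 mm below the block's top. z up.
- body_center (a point): centre of the wound choke body, an upright cylinder 52 mm in diameter and 60 mm tall (dark flanges, copper winding between), loose, about 0.25 kg, standing upright on the table. This point is on its axis, 30 mm above its underside. Its z axis is its axis. The foot is tapered: 46 mm across at the underside, full width from 4 mm up. On its flat top stands a centre post 20 mm in diameter and 27 mm tall, whose last 6 mm taper to 10 mm.
- shoulder (a point): centre of the body's flat top face, at the root of the centre post, 60 mm above the underside; the spacer ring seats here. It moves with the body.
- spacer_center (a point): centre of the spacer, a loose white plastic ring 40 mm in outer diameter, 24 mm bore, 16 mm tall, about 0.03 kg, lying flat on the table. The point is on its axis, 8 mm above its underside; z is its axis.
- disc_center (a point): centre of the top disc, a loose flat dark steel ring 44 mm in outer diameter, 24 mm bore, 8 mm thick, about 0.04 kg, lying flat on the table. The point is on its axis, 4 mm above its underside; z is its axis. It is the last part: seated on the spacer its centre is 20 mm above the shoulder.
- clamp_fixture: fixed equipment to keep clear of: white board clamp, base 160 mm along world y by 120 mm along world x, mostly under 45 mm tall; its bar with a red knob at the -y end is the tallest part, 79 mm; origin about at the centre of its underside
- hinged_tin: fixed equipment to keep clear of: green tin, about 75 mm along world y by 98 mm along world x and, its lid a little open, up to 70 mm tall; origin at the centre of its underside
- foam_edge (a point): fixed equipment to keep clear of: a point on the front top edge of the pink foam stack along the back of the table, 85 mm tall (110 mm with the circuit boards on it); the edge runs along world y and all beyond it (+x) is foam
- heat_sink: bystander, loose: black finned heat sink, 30 x 42 x 24 mm; origin at the centre of its underside; long side along its y
- tweezers: bystander, loose: steel tweezers lying flat, 126 x 14 x 8 mm, long along its x; origin at the centre of its underside
- solder_reel: bystander, loose: small reel of solder standing on its flange, 60 mm across, 36 mm tall; origin at the centre of its underside
- side_cutters: bystander, loose: blue-handled side cutters lying flat, 146 x 42 x 12 mm, long along its x; origin at the centre of its underside
Mind the look-alikes: they are no part of the job. Of the things that look like the part that bears disc_center, the smaller one is meant.

How it is judged:
By the outcome, as a careful person would: the job done as asked, in the order asked, and still so for the second after the job is handed in, while the arm keeps its last pose, push and grip.
It also fails if it takes over 72 s, if anything falls off the work surface, if the arm or the gripper's body presses on something with over 40 N, if the wrist force passes 120 N, or if a joint passes its speed limit or range.

ROBOT

A 7-joint arm with a two-finger parallel gripper is mounted at the origin on a cart in front of the work surface, level with it; the furniture and walls round the work are solid. World frame = base frame: x ahead of the robot, y to its left, z up, the work surface at z = 0. Lengths are in mm, angles in degrees, forces in N, time in s.
With the tool pointing down it reaches from about 400 to 850 mm from the base axis. Payload 10.4 kg.
Tool frame: the origin (TCP) lies midway between the tips of the shut fingers; the grasp point (between the pads) lies 19 mm behind it (ctrl.grip_depth is the distance from the TCP to the grasp point, in mm); z points along the fingers, y is the line along which they close (so a half turn about z gives the same grasp; the last joint's range is limited). The gripper opens to 87 mm and grips with 3 to 60 N. Pads are 19 mm wide; open, the fingers measure 117 mm over their backs; the gripper's body (75 mm by 190 mm) begins 51 mm behind the grasp point.
Start: joints at [69.064, 19.034, -3.707, 83.658, 1.238, 77.344, -5.071], TCP at [210.101, -588.651, 222.576] pointing down, gripper open.
Joint ranges: [-148.97, 148.97], [-28.65, 121.19], [-84.17, 76.75], [9.2, 138.47], [-72.65, 252.65], [3.7, 117.97], [-149.18, 149.18]. Speed limits (degrees/s): [127.2, 127.2, 159.86, 159.86, 180, 180, 180].

INTERFACE

Orientations are given as [roll, pitch, yaw] about the fixed x, y, z axes, in that order (R = Rz(yaw) Ry(pitch) Rx(roll)).
In Python, from station import ctrl gives the robot as it stands. The module is installed in compiled form; this text tells all that it offers.
- The arm moves only by the shell command python3 -m creep 'ROWS'. ROWS is JSON, a list of rows, each a list of 3 entries, a list of its own where there are three numbers: the shift along the tool's x, y, z each as a share of 0.25 m, from -1 to 1, then the turn about the tool's z as a share of pi rad, from -1 to 1, then the opening, from 0 (shut) to 1 (fully open). A call has 1 to 10 rows; each row is the pose to reach, as a shift and turn from the pose commanded when the call began, along the tool's axes at that moment, turning the shorter way round; what a row does not reach only later rows make up. A row lasts 1/12 s, in which the tool goes at most 41.7 mm and 7.16 degrees, less where a joint would pass 70% of its speed; a pose out of reach is approached as far as the arm can. A call with a number of a shift or a turn outside -1 to 1 is refused whole. A call with a gripper value outside its range is refused whole. The fingers move at their own pace and stop on an object; the grip force is fixed at half the most. Time passes only in rows, so rows that repeat a pose let the fingers close. It gives the time, the measured TCP pose, the force, the opening and the grip force at its end, in the units of the state.
- ctrl.read_state(): the state, without advancing time (a new reading comes with each control period).
- ctrl.read_camera(name): name is "scene" or "top"; returns the picture (384x512x3 uint8, red, green, blue); there is no depth.
- ctrl.calibration(name): a dict with "mtx" (3x3 intrinsics, pixels), "world_to_cam" (4x4, takes a point from world to camera coordinates). Camera axes: x right, y down, z forward; pixel columns grow to the right and rows downward; lengths in mm; the calibration is good to about 2 mm. A picture is of the moment at which its call begins. calibration takes no time and is no camera call.
- ctrl.finish_job(): hands the job in; it is judged then, once.
The state is a dict: "t": time; "joint_positions": joint angles; "joint_vel": joint speeds; "joint_torque": joint torques, N m; "tool_pos": TCP position; "ee_rot": TCP orientation; "contact_force": force on the tool from outside, world axes, zero at the start; "torque": the same for the moment, N m; "gripper_width": opening from 0.0 (shut) to 1.0 (fully open); "grip_force": force on a finger pad.
Only numpy, scipy, OpenCV 4.12 (cv2) and the standard library are available. Lean on these libraries where they do the work, as an engineer would, in place of code of your own. Each camera call takes 0.05 s, during which the arm holds its last target. There are 200 camera calls.

## Working session

There is one attempt and no reset: what is moved stays moved. The work goes in short steps, Python scripts to look and compute and a shell command to move; the robot and the scene stay as the last step left them, time stands still between calls to the robot, and variables do not carry over. Pictures are saved under pics/ and viewed, at most 10 in all, crops included, and the job is handed in when it is done.

```bash
mkdir -p pics
python3 - <<'E'
from station import ctrl
import cv2, numpy as np
for n in ("scene","top"):
    im=ctrl.read_camera(n); cv2.imwrite(f"pics/{n}0.png",cv2.cvtColor(im,cv2.COLOR_RGB2BGR))
    c=ctrl.calibration(n); print(n,np.round(c["mtx"],1).tolist(),np.round(c["world_to_cam"],3).tolist())
s=ctrl.read_state(); print({k:np.round(v,2).tolist() for k,v in s.items()}, ctrl.grip_depth)
E
```

```text
scene [[420.6, 0.0, 255.1], [0.0, 420.6, 197.8], [0.0, 0.0, 1.0]] [[-0.614, -0.789, 0.007, 339.838], [-0.427, 0.324, -0.844, 321.364], [0.664, -0.522, -0.536, 509.324], [0.0, 0.0, 0.0, 1.0]]
top [[456.7, 0.0, 256.7], [0.0, 456.7, 198.0], [0.0, 0.0, 1.0]] [[-0.018, -1.0, -0.019, 8.745], [-0.981, 0.021, -0.192, 576.907], [0.192, 0.015, -0.981, 858.647], [0.0, 0.0, 0.0, 1.0]]
{'t': 0.1, 'joint_positions': [69.06, 19.07, -3.71, 83.7, 1.24, 77.34, -5.07], 'joint_vel': [-0.07, -0.17, 0.02, -0.03, -0.1, 0.05, 0.07], 'joint_torque': [0.0, -62.45, 0.02, -39.07, -0.06, 0.04, 0.0], 'tool_pos': [209.97, -588.31, 221.87], 'ee_rot': [-179.93, 0.0, 19.64], 'contact_force': [0.55, -0.25, 1.03], 'torque': [0.04, 0.07, -0.03], 'grip_force': 0.0, 'gripper_width': 1.0} 18.700000000000003
```

View pics/scene0.png

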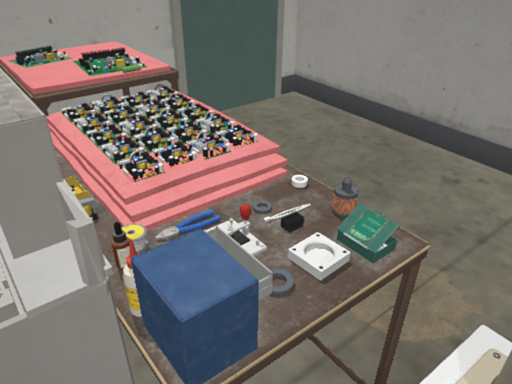

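View pics/top0.png

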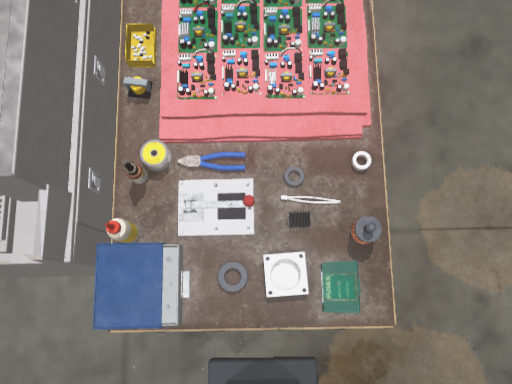

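The top view shows the fixture at about (286,275), body (367,230), spacer (362,160), small disc (294,176) and larger look-alike (232,277). The tin is at (340,287) and the clamp at (217,207). I'll enlarge it for precise outlines.

```bash
cat > h.py <<'E'
from station import ctrl
import cv2, numpy as np
def ray(n,uv,z):
    c=ctrl.calibration(n); K=np.array(c["mtx"]); T=np.array(c["world_to_cam"]); R,t=T[:3,:3],T[:3,3]
    C=-R.T@t; d=R.T@np.linalg.inv(K)@np.array([uv[0],uv[1],1.]); return C+d*(z-C[2])/d[2]
def proj(n,p):
    c=ctrl.calibration(n); K=np.array(c["mtx"]); T=np.array(c["world_to_cam"]); q=K@(T[:3,:3]@np.array(p,float)+T[:3,3]); return q[:2]/q[2]
def avg(n,k=4): return np.mean([ctrl.read_camera(n).astype(float) for _ in range(k)],0).astype(np.uint8)
def crop(im,x,y,w,h,s,f):
    c=cv2.resize(im[y:y+h,x:x+w],None,fx=s,fy=s,interpolation=cv2.INTER_CUBIC); cv2.imwrite(f,cv2.cvtColor(c,cv2.COLOR_RGB2BGR))
E
python3 - <<'E'
from h import *
im=avg("top"); np.save("top.npy",im); sc=avg("scene",2); np.save("sc.npy",sc)
a=cv2.resize(im[140:310,255:395],None,fx=4,fy=4,interpolation=cv2.INTER_CUBIC)[:600]
b=cv2.resize(sc[160:290,230:410],None,fx=4,fy=4,interpolation=cv2.INTER_CUBIC)
cv2.imwrite("pics/a.png",a[...,::-1]); cv2.imwrite("pics/b.png",b[...,::-1])
hsv=cv2.cvtColor(im,cv2.COLOR_RGB2HSV)
def comps(m,name,z,lo=60):
    n,l,s,c=cv2.connectedComponentsWithStats(m.astype(np.uint8))
    for i in range(1,n):
        if s[i,4]>lo and 140<c[i][1]<320 and 190<c[i][0]<390: print(name,s[i].tolist(),np.round(c[i],1),np.round(ray("top",c[i],z)[:2],1))
comps(hsv[...,2]>150,"bright",16); comps((hsv[...,1]<50)&(hsv[...,2]<110),"grey",8)
for p in [(286,275),(367,230),(362,160),(294,176),(232,277)]: print(p,im[p[1],p[0]],hsv[p[1],p[0]])
print(im[176,275:315].tolist())
E
```

```text
bright [370, 0, 26, 325, 499] [382.8 156.3] [ 668.9 -270.9]
bright [288, 141, 19, 6, 72] [296.8 143.2] [702.2 -90.1]
bright [352, 151, 20, 19, 211] [361.5 159.7] [ 662.6 -225.5]
bright [177, 152, 68, 18, 661] [211.3 160.4] [668.4  93. ]
bright [178, 175, 77, 61, 3811] [213.7 206.7] [568.4  88. ]
bright [280, 195, 61, 9, 298] [310.3 199.3] [ 579.7 -114. ]
bright [263, 251, 46, 46, 1836] [285.6 273.8] [427.2 -57.7]
bright [325, 275, 6, 25, 121] [327.8 286.6] [ 400.4 -141.8]
grey [198, 166, 47, 8, 96] [220.7 170.4] [648.2  73.8]
grey [218, 193, 27, 7, 161] [230.9 196.3] [591.1  52.5]
grey [218, 208, 27, 11, 285] [231.4 213.2] [555.   51.7]
grey [287, 211, 24, 23, 387] [299.2 220.2] [537.2 -89.8]
grey [362, 223, 14, 17, 139] [367.8 231.6] [ 510.5 -230.7]
grey [347, 227, 24, 36, 293] [357.6 251.9] [ 469.  -207.2]
grey [262, 263, 45, 41, 278] [281.5 295.5] [384.4 -48.6]
grey [224, 268, 17, 12, 61] [232.5 272. ] [433.3  50.3]
grey [217, 277, 30, 19, 91] [230.8 289.3] [398.5  54.1]
(286, 275) [244 244 245] [120   1 245]
(367, 230) [85 85 89] [120  11  89]
(362, 160) [86 70 65] [ 7 62 86]
(294, 176) [127 113 105] [ 11  44 127]
(232, 277) [120 105  97] [ 10  49 120]
[[129, 117, 108], [130, 115, 109], [125, 111, 103], [130, 115, 108], [131, 118, 111], [130, 117, 110], [129, 115, 108], [122, 109, 101], [101, 89, 85], [116, 114, 121], [128, 129, 137], [132, 132, 141], [132, 134, 142], [115, 111, 113], [121, 111, 105], [131, 118, 110], [129, 115, 107], [130, 116, 109], [132, 119, 111], [127, 113, 105], [128, 114, 107], [136, 121, 113], [132, 118, 110], [135, 121, 114], [104, 95, 92], [126, 126, 133], [131, 132, 140], [130, 131, 139], [130, 131, 138], [114, 105, 104], [112, 97, 89], [120, 103, 94], [125, 107, 99], [127, 109, 100], [126, 108, 99], [125, 108, 98], [121, 104, 95], [125, 107, 98], [127, 108, 99], [127, 109, 100]]
```

View pics/a.png

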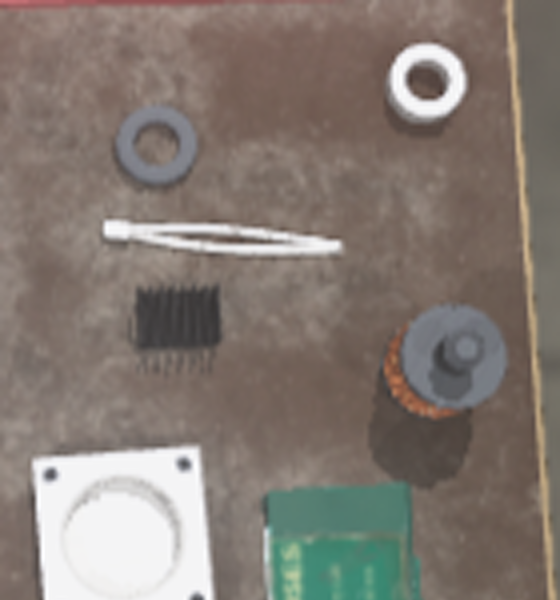

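View pics/b.png

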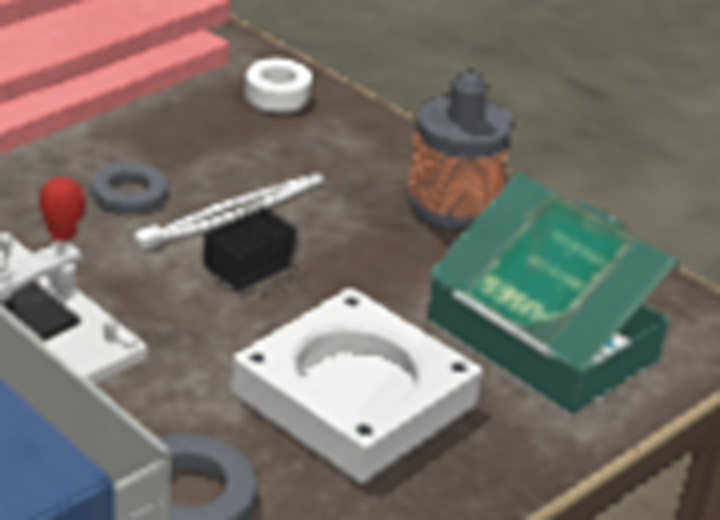

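The crops show the parts clearly. The disc is at crop (156,146), the spacer at (427,83), the body's top flange at (454,357) with its post at (462,350), and the fixture pocket at (122,540). The grey parts are bluish against a brown table, so I'll mask on B−R.

```bash
cat >> h.py <<'E'
def blob(im,val,thr,box,s=6):
    x,y,w,h=box; v=cv2.resize(val[y:y+h,x:x+w].astype(np.float32),None,fx=s,fy=s,interpolation=cv2.INTER_CUBIC)
    cs,_=cv2.findContours((v>thr).astype(np.uint8),cv2.RETR_EXTERNAL,cv2.CHAIN_APPROX_NONE)
    c=max(cs,key=cv2.contourArea); e=cv2.fitEllipse(cv2.convexHull(c)); f=lambda p:(np.array(p)+.5)/s-.5+[x,y]
    return f(e[0]),np.array(e[1])/s
E
python3 - <<'E'
from h import *
im=np.load("top.npy"); g=im.astype(float); br=g[...,2]-g[...,0]; V=im.max(2).astype(float)
# scale: size in mm = px*depth/f
for nm,val,thr,box,z in [("disc",br,-8,(278,160,34,32),8),("bigdisc",br,-8,(212,257,42,42),8),("spacer",V,150,(345,146,34,30),16),("flange",br,-8,(345,205,44,60),60)]:
    c,e=blob(im,val,thr,box); p=ray("top",c,z); print(nm,np.round(c,2),np.round(e,1),"mm",np.round(e*(np.linalg.norm(np.array([0,0,0]))+ (np.array(ctrl.calibration('top')['world_to_cam'])@np.r_[p,1])[2])/456.7,1),np.round(p,1))
# screws
sub=255-V[250:300,260:312]; s=6
pts=[]
for b in [(263,253,9,11),(296,251,9,11),(265,284,9,11),(299,284,9,10)]:
    c,e=blob(im,255-V,110,b); pts.append(c); print(c.round(2),e.round(1),ray("top",c,23)[:2].round(1))
print("fix",np.mean([ray("top",c,23) for c in pts],0).round(1))
sc=np.load("sc.npy"); g=sc.astype(float)
gr=255-V
c,e=blob(sc,sc.max(2).astype(float),150,(285,170,30,24)); print("scene spacer px",c,e)
for nm,z,p in [("tin corner",42,(322,262)),("tin corner",42,(357,262)),("tin far",42,(359,312)),("reel?",36,(0,0))]: print(nm,ray("top",p,z)[:2].round(0))
d,e=blob(sc,g[...,2]-g[...,0],-8,(250,197,26,20)); print("scene disc",d, ray("scene",d,8).round(1))
print("flange scene proj of 60 center",proj("scene",[500,-225,60]))
E
```

```text
disc [293.67 175.94] [20.4 20.5] mm [43.4 43.6] [632.5 -81.5   8. ]
bigdisc [232.28 276.44] [30.3 31.1] mm [61.8 63.6] [424.2  50.8   8. ]
spacer [361.41 159.69] [19.2 19.5] mm [40.6 41.3] [ 662.6 -225.3   16. ]
flange [368.03 228.66] [26.2 27. ] mm [51.3 53. ] [ 510.3 -219.8   60. ]
[267.2  258.14] [2.4 2.7] [459.  -21.2]
[300.57 255.57] [2.4 2.7] [462.9 -88.8]
[269.92 292.26] [2.5 2.9] [391.3 -25.1]
[303.87 289.7 ] [2.8 2.9] [395.1 -92.9]
fix [427.1 -57.   23. ]
scene spacer px [299.08079656 180.29879506] [13.34091949 17.49508413]
tin corner [ 448. -129.]
tin corner [ 447. -198.]
tin far [ 351. -196.]
reel? [1050.  570.]
scene disc [261.84766642 206.54624875] [630.2 -79.2   8. ]
flange scene proj of 60 center [350.82572662 190.77651097]
```

Run:
```python
from h import *
for nm,p,z in [("foam bottom",(260,140),0),("foam line115",(260,115),40),("foam line115@85",(260,115),85),("foam rt line115@85",(360,115),85),("upper edge98",(300,98),85),("knob",(248,200),70),("tweez L",(283,199),4),("tweez R",(340,201),4),("sinkTL",(289,212),24),("line138@40",(260,118),40)]: print(nm,ray("top",p,z)[:2].round(0))
im=np.load("top.npy")
print(im[100:150,262].tolist())
```

```text
foam bottom [717. -11.]
foam line115 [759. -13.]
foam line115@85 [741. -13.]
foam rt line115@85 [ 736. -213.]
upper edge98 [775. -94.]
knob [571.  14.]
tweez L [584. -58.]
tweez R [ 577. -177.]
sinkTL [552. -68.]
line138@40 [752. -13.]
[[239, 152, 159], [239, 150, 158], [239, 151, 158], [239, 152, 159], [239, 152, 158], [238, 149, 156], [236, 146, 152], [233, 142, 149], [233, 141, 147], [235, 145, 150], [236, 145, 150], [232, 141, 146], [225, 133, 138], [190, 109, 113], [150, 87, 89], [150, 88, 89], [216, 125, 130], [239, 151, 158], [238, 150, 157], [238, 149, 156], [239, 151, 157], [239, 150, 157], [238, 150, 157], [240, 153, 160], [240, 153, 160], [238, 149, 156], [238, 149, 156], [239, 150, 158], [238, 149, 157], [237, 148, 155], [237, 148, 155], [238, 150, 156], [238, 150, 156], [237, 148, 154], [237, 148, 155], [231, 141, 147], [196, 114, 118], [148, 87, 88], [198, 115, 119], [218, 128, 133], [177, 103, 107], [153, 96, 96], [156, 117, 113], [145, 125, 118], [140, 120, 112], [142, 123, 114], [145, 126, 117], [141, 119, 111], [138, 116, 107], [138, 118, 109]]
```

```bash
python3 -m creep '[[[0.8,-0.48,0],0.1091,0.8],[[0.8,-0.48,0],0.1091,0.8],[[0.8,-0.48,0],0.1091,0.8],[[0.8,-0.48,0],0.1091,0.8],[[0.8,-0.48,0],0.1091,0.8],[[0.8,-0.48,0],0.1091,0.8],[[0.8,-0.48,0],0.1091,0.8],[[0.8,-0.48,0],0.1091,0.8],[[0.8,-0.48,0],0.1091,0.8],[[0.8,-0.48,0],0.1091,0.8]]'
```

```text
t: 1.23
tool_pos: [357.0, -409.6, 222.5]
ee_rot: [180.0, 0.0, -0.1]
contact_force: [-0.3, -0.2, 0.4]
gripper_width: 0.802
grip_force: 0.0
```

```bash
python3 -m creep '[[[0.613,-0.759,0],0,0.85],[[0.613,-0.759,0],0,0.85],[[0.613,-0.759,0],0,0.85],[[0.613,-0.759,0],0,0.85],[[0.613,-0.759,0],0,0.85],[[0.613,-0.759,0],0,0.85],[[0.613,-0.759,0],0,0.85],[[0.613,-0.759,0.3],0,0.85],[[0.613,-0.759,0.46],0,0.85],[[0.613,-0.759,0.46],0,0.85]]'
python3 - <<'E'
from h import *
crop(ctrl.read_camera("scene"),300,130,120,120,5,"pics/c.png"); print(ctrl.read_state()["tool_pos"])
E
```

```text
t: 2.07
tool_pos: [510.1, -219.8, 104.9]
ee_rot: [180.0, 0.1, -0.1]
contact_force: [-0.6, -0.9, -0.6]
gripper_width: 0.855
grip_force: 0.0
[ 506.8334034  -218.7676767    98.90836691]
```

View pics/c.png

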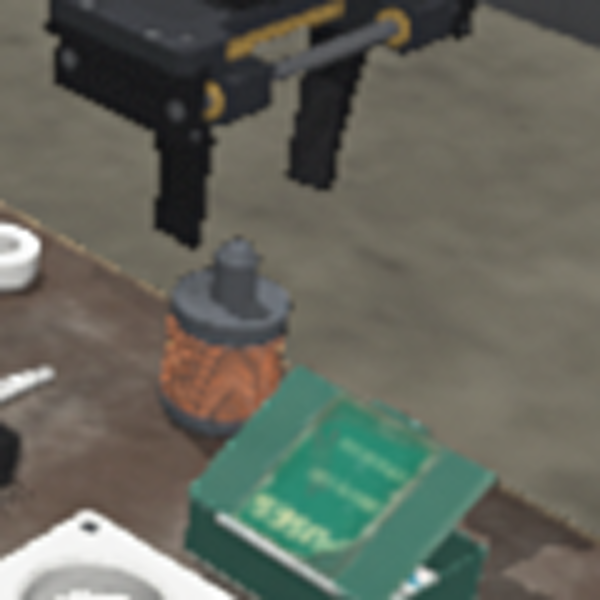

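The fingers straddle the body (crop centre about (230,320)) with clear space on both sides. I'll check that the arm has settled.

```bash
python3 -m creep '[[[0,0,0],0,0.85],[[0,0,0],0,0.85],[[0,0,0],0,0.85]]'; python3 -c "
from h import *
for i in range(4): print(ctrl.read_state()['tool_pos'].round(1) if hasattr(ctrl.read_state()['tool_pos'],'round') else ctrl.read_state()['tool_pos']); ctrl.read_camera('top')"
```

```text
t: 2.37
tool_pos: [512.8, -219.8, 110.2]
ee_rot: [179.9, -0.2, -0.1]
contact_force: [0.0, 0.4, 0.6]
gripper_width: 0.851
grip_force: 0.0
[ 512.8 -219.8  110.2]
[ 512.8 -219.7  110.3]
[ 512.7 -219.4  110. ]
[ 512.4 -219.3  109.6]
```

```bash
python3 -m creep '[[[0,0,0.02],0,0.8],[[0,0,0.06],0,0.8],[[0,0,0.11],0,0.8],[[0,0,0.16],0,0.8],[[0,0,0.21],0,0.8],[[0,0,0.25],0,0.8],[[0,0,0.28],0,0.8],[[0,0,0.30],0,0.8],[[0,0,0.31],0,0.8],[[0,0,0.31],0,0.8]]'; python3 -m creep '[[[0,0,0],0,0.8],[[0,0,0],0,0.8],[[0,0,0],0,0.8],[[0,0,0],0,0.7],[[0,0,0],0,0.66],[[0,0,0],0,0.62],[[0,0,0],0,0.6],[[0,0,0],0,0.58],[[0,0,0],0,0.56],[[0,0,0],0,0.5]]'
```

```text
t: 3.4
tool_pos: [511.3, -218.6, 29.6]
ee_rot: [-180.0, 0.0, 0.0]
contact_force: [0.1, 0.6, 0.8]
gripper_width: 0.796
grip_force: 0.0
t: 4.23
tool_pos: [511.4, -219.1, 30.2]
ee_rot: [180.0, -0.0, -0.0]
contact_force: [0.6, -2.5, 0.6]
gripper_width: 0.589
grip_force: 30.0
```

```bash
python3 -m creep '[[[0,0,0],0,0.5],[[0,0,-0.01],0,0.5],[[0,0,-0.04],0,0.5],[[0,0,-0.09],0,0.5],[[0,0,-0.15],0,0.5],[[0,0,-0.21],0,0.5],[[0,0,-0.27],0,0.5],[[0,0,-0.32],0,0.5],[[0,0,-0.35],0,0.5],[[0,0,-0.36],0,0.5]]'; python3 -m creep '[[[0,-0.02,0],0,0.5],[[0,-0.08,0],0,0.5],[[0,-0.17,0],0,0.5],[[-0.02,-0.27,0],0,0.5],[[-0.06,-0.37,0],0,0.5],[[-0.12,-0.47,0],0,0.5],[[-0.20,-0.56,0],0,0.5],[[-0.27,-0.62,0],0,0.5],[[-0.32,-0.645,0],0,0.5],[[-0.333,-0.651,0],0,0.5]]'; python3 -m creep '[[[0,0,0],0,0.5],[[0,0,0],0,0.5],[[0,0,0],0,0.5],[[0,0,0.02],0,0.5],[[0,0,0.05],0,0.5],[[0,0,0.09],0,0.5],[[0,0,0.12],0,0.5],[[0,0,0.14],0,0.5],[[0,0,0.15],0,0.5],[[0,0,0.15],0,0.5]]'
python3 - <<'E'
from h import *
im=avg("top"); np.save("t2.npy",im); s=avg("scene",2)
a=cv2.resize(im[215:315,240:340],None,fx=4,fy=4,interpolation=3); b=cv2.resize(s[200:300,270:370],None,fx=4,fy=4,interpolation=3)
cv2.imwrite("pics/d.png",np.hstack([a,b])[...,::-1]); print(ctrl.read_state()["tool_pos"])
E
```

```text
t: 5.07
tool_pos: [512.1, -218.8, 121.9]
ee_rot: [179.9, -0.1, 0.0]
contact_force: [0.0, 0.3, -2.4]
gripper_width: 0.591
grip_force: 30.0
t: 5.9
tool_pos: [425.8, -54.2, 119.1]
ee_rot: [180.0, 0.1, 0.1]
contact_force: [0.5, -1.7, -3.3]
gripper_width: 0.591
grip_force: 30.0
t: 6.73
tool_pos: [427.7, -55.8, 81.7]
ee_rot: [-180.0, 0.1, 0.0]
contact_force: [-0.2, -0.1, -2.5]
gripper_width: 0.59
grip_force: 30.0
[428.38888583 -55.93694322  82.91634015]
```

View pics/d.png

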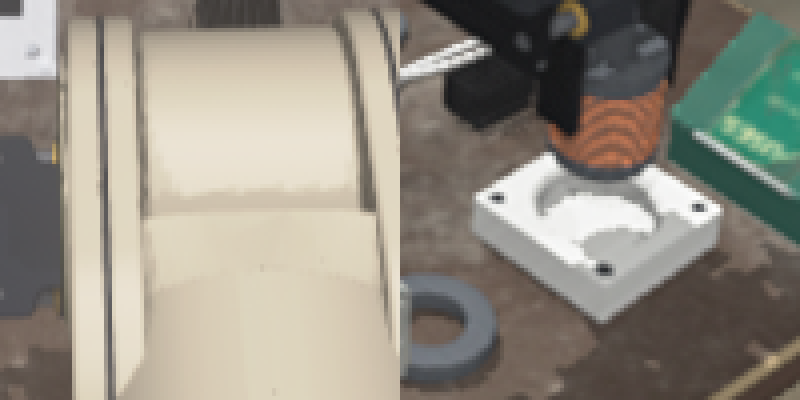

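The scene view shows the body upright above the pocket. The arm blocks the top view. I'll lower it and watch the force.

```bash
python3 -m creep '[[[0,0,0.02],0,0.5],[[0,0,0.05],0,0.5],[[0,0,0.08],0,0.5],[[0,0,0.11],0,0.5],[[0,0,0.12],0,0.5],[[0,0,0.13],0,0.5],[[0,0,0.135],0,0.5],[[0,0,0.14],0,0.5]]'; python3 -m creep '[[[0,0,0.005],0,0.5],[[0,0,0.01],0,0.5],[[0,0,0.015],0,0.5],[[0,0,0.02],0,0.5],[[0,0,0.025],0,0.5],[[0,0,0.03],0,0.5],[[0,0,0.03],0,0.5],[[0,0,0.03],0,0.5]]'
```

```text
t: 7.7
tool_pos: [428.3, -55.9, 47.5]
ee_rot: [180.0, -0.0, 0.0]
contact_force: [0.5, 0.1, -3.3]
gripper_width: 0.59
grip_force: 30.0
t: 8.37
tool_pos: [428.1, -55.9, 40.0]
ee_rot: [180.0, 0.0, 0.0]
contact_force: [-0.2, 0.1, -2.4]
gripper_width: 0.588
grip_force: 30.0
```

```bash
python3 -m creep '[[[0,0,0.004],0,0.5],[[0,0,0.007],0,0.5],[[0,0,0.009],0,0.5],[[0,0,0.009],0,0.5],[[0,0,0.009],0,0.5]]'
```

```text
t: 8.78
tool_pos: [428.2, -55.9, 38.1]
ee_rot: [180.0, -0.0, 0.0]
contact_force: [-2.2, -0.1, 4.2]
gripper_width: 0.588
grip_force: 30.0
```

```bash
python3 -m creep '[[[0,0,0],0,0.6],[[0,0,0],0,0.65],[[0,0,0],0,0.7],[[0,0,0],0,0.75],[[0,0,-0.02],0,0.75],[[0,0,-0.06],0,0.75],[[0,0,-0.14],0,0.75],[[0,0,-0.26],0,0.75],[[0,0,-0.38],0,0.75],[[0,0,-0.5],0,0.75]]'; python3 -m creep '[[[0.06,0.04,0],0,0.75],[[0.18,0.13,0],0,0.75],[[0.30,0.22,0],0,0.75],[[0.43,0.31,0],0,0.75],[[0.56,0.40,0],0,0.75],[[0.69,0.49,0],0,0.75],[[0.80,0.57,0],0,0.75],[[0.88,0.63,0],0,0.75],[[0.93,0.66,0],0,0.75],[[0.942,0.673,0],0,0.75]]'
python3 - <<'E'
from h import *
im=avg("top"); np.save("t2.npy",im); s=avg("scene",2)
a=cv2.resize(im[150:310,240:390],None,fx=2.6,fy=2.6,interpolation=3); b=cv2.resize(s[170:300,250:400],None,fx=2.6,fy=3.2,interpolation=3)
b=cv2.resize(b,(a.shape[1],a.shape[0])); cv2.imwrite("pics/e.png",np.hstack([a,b])[...,::-1])
print(ctrl.read_state()["tool_pos"])
g=im.astype(float); c,e=blob(im,g[...,2]-g[...,0],-8,(255,225,62,70)); print(c,e,ray("top",c,68))
E
```

```text
t: 9.62
tool_pos: [428.0, -55.6, 165.1]
ee_rot: [-180.0, -0.0, 0.0]
contact_force: [0.7, -0.3, 0.1]
gripper_width: 0.745
grip_force: 0.0
t: 10.45
tool_pos: [664.8, -225.5, 162.8]
ee_rot: [-180.0, -0.0, -0.1]
contact_force: [0.1, -0.4, 0.2]
gripper_width: 0.754
grip_force: 0.0
[ 663.13769562 -223.38364429  163.54808772]
[285.56624349 274.06452433] [48.48779297 69.5367686 ] [425.32246283 -55.40082168  68.        ]
```

View pics/e.png

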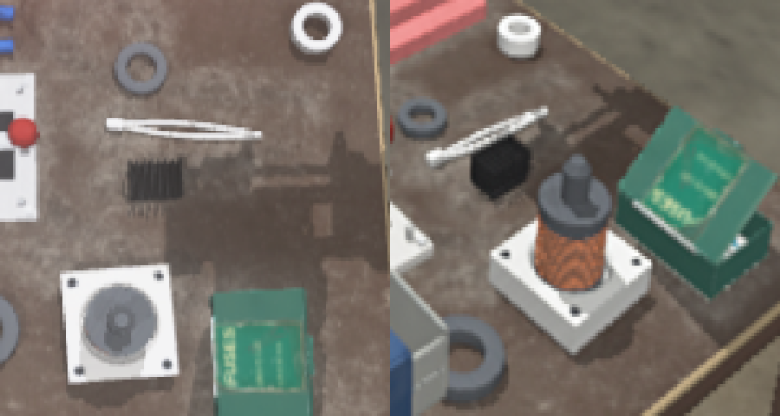

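The body stands upright in the pocket, at top crop (121,322). I expected the arm to be over the spacer, but it isn't visible there, so I'll check the whole frame.

Run:
```python
from h import *
im=ctrl.read_camera("top"); s=ctrl.read_camera("scene")
f=np.hstack([cv2.resize(im,(400,300)),cv2.resize(s,(400,300))]); cv2.imwrite("pics/f.png",f[...,::-1])
print(ctrl.read_state()["tool_pos"],proj("top",[663,-224,163]))
```

```text
[ 663.28383582 -223.67211084  163.52015943] [377.50139639 137.129657  ]
```

View pics/f.png

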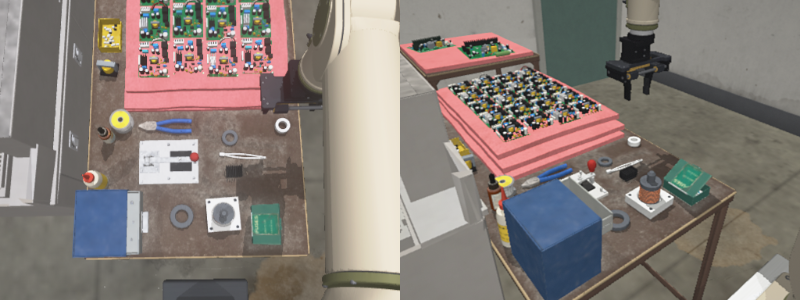

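Nothing is wrong: the elbow swings out to the right, and the gripper is high above the spacer. Next I'll measure the seated flange and re-measure the spacer and disc.

Run:
```python
from h import *
im=np.load("t2.npy"); g=im.astype(float); br=g[...,2]-g[...,0]; V=im.max(2).astype(float)
for thr in (130,145,160):
    m=np.minimum(br+8,thr-V); c,e=blob(im,m,0,(264,252,43,41)); print("flange",c.round(2),e.round(1),ray("top",c,68).round(1))
for nm,val,thr,box,z in [("disc",br,-8,(278,160,34,32),8),("spacer",V,150,(345,146,34,30),16)]:
    c,e=blob(im,val,thr,box); print(nm,c.round(2),e.round(1),ray("top",c,z).round(1))
a=cv2.resize(im[250:298,260:312],None,fx=8,fy=8,interpolation=3); b=cv2.resize(np.load("top.npy")[205:253,342:394],None,fx=8,fy=8,interpolation=3)
cv2.imwrite("pics/g.png",cv2.resize(np.hstack([a,b]),(800,369))[...,::-1])
```

```text
flange [285.38 275.62] [12.9 19.7] [422.4 -55.   68. ]
flange [285.6  273.26] [26.4 27.6] [426.8 -55.5  68. ]
flange [285.39 273.43] [27.5 28.8] [426.5 -55.1  68. ]
disc [293.67 175.93] [20.4 20.5] [632.5 -81.5   8. ]
spacer [361.4  159.69] [19.1 19.5] [ 662.6 -225.3   16. ]
```

View pics/g.png

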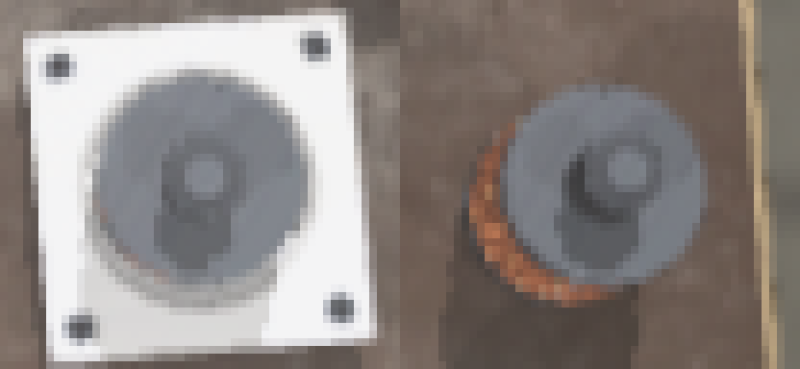

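The left crop shows the seated body: flange centre about (203,175), post top (206,175), with shadow on its lower left. I'll fit circles to the clean upper edge and to the post top.

Run:
```python
from h import *
from scipy.ndimage import map_coordinates
from scipy.optimize import least_squares
def fit(f,c0,ang,z,rr,thr,R,nm,ch):
    im=np.load(f).astype(float); v=im.max(2) if ch=="V" else im[...,2]-im[...,0]
    P=[]
    for a in np.radians(ang):
        r=np.arange(*rr,.05); s=map_coordinates(v,[c0[1]+r*np.sin(a),c0[0]+r*np.cos(a)],order=1)
        k=np.flatnonzero((s>thr) if ch=="V" else (s<thr))
        if len(k): P.append(ray("top",(c0[0]+r[k[0]]*np.cos(a),c0[1]+r[k[0]]*np.sin(a)),z)[:2])
    P=np.array(P); q=least_squares(lambda p:np.hypot(*(P-p[:2]).T)-(p[2] if R is None else R),[*ray("top",c0,z)[:2],26],loss="soft_l1")
    print(nm,len(P),q.x.round(2),np.abs(q.fun).mean().round(2))
for thr in (165,185,205):
    fit("t2.npy",(285.9,272.5),range(-170,20,5),68,(10,17),thr,None,"seated free %d"%thr,"V"); fit("t2.npy",(285.9,272.5),range(-170,20,5),68,(10,17),thr,26,"seated R26","V")
fit("top.npy",(368.3,228.6),range(-170,20,5),60,(10,17),-8,None,"before","B")
print("post by eye",ray("top",(286.3,272.26),95).round(1),ray("top",(342+230/7.69-.5,205+168/7.69-.5),87).round(1))
```

```text
seated free 165 38 [427.27 -55.93  26.04] 0.28
seated R26 38 [427.32 -55.94  26.  ] 0.28
seated free 185 38 [427.15 -55.72  27.07] 0.22
seated R26 38 [428.43 -56.05  26.  ] 0.47
seated free 205 38 [426.85 -55.53  28.14] 0.17
seated R26 38 [429.36 -56.2   26.  ] 0.85
before 38 [ 510.76 -220.06   25.72] 0.14
post by eye [427.9 -55.7  95. ] [ 511.3 -220.3   87. ]
```

```bash
python3 -m creep '[[[0,0,0.03],0,0.7],[[0,0.006,0.1],0,0.7],[[0,0.006,0.2],0,0.7],[[0,0.006,0.3],0,0.7],[[0,0.006,0.4],0,0.7],[[0,0.006,0.49],0,0.7],[[0,0.006,0.56],0,0.7],[[0,0.006,0.60],0,0.7],[[0,0.006,0.615],0,0.7],[[0,0.006,0.615],0,0.7]]'; python3 -m creep '[[[0,0,0],0,0.7],[[0,0,0.01],0,0.7],[[0,0,0.022],0,0.7],[[0,0,0.022],0,0.7],[[0,0,0.022],0,0.7]]'
```

```text
t: 11.68
tool_pos: [663.2, -225.4, 8.4]
ee_rot: [-180.0, 0.1, 0.0]
contact_force: [-0.6, -0.7, -0.2]
gripper_width: 0.699
grip_force: 0.0
t: 12.1
tool_pos: [663.7, -225.7, 3.8]
ee_rot: [180.0, -0.0, 0.0]
contact_force: [-0.6, -0.1, -0.2]
gripper_width: 0.701
grip_force: 0.0
```

```bash
python3 -m creep '[[[0,0,0],0,0.6],[[0,0,0],0,0.54],[[0,0,0],0,0.5],[[0,0,0],0,0.47],[[0,0,0],0,0.45],[[0,0,0],0,0.43],[[0,0,0],0,0.4],[[0,0,0],0,0.35],[[0,0,0],0,0.35]]';  python3 -m creep '[[[0,0,0],0,0.35],[[0,0,-0.02],0,0.35],[[0,0,-0.06],0,0.35],[[0,0,-0.14],0,0.35],[[0,0,-0.24],0,0.35],[[0,0,-0.34],0,0.35],[[0,0,-0.44],0,0.35],[[0,0,-0.52],0,0.35],[[0,0,-0.56],0,0.35],[[0,0,-0.56],0,0.35]]'
```

```text
t: 12.85
tool_pos: [663.6, -225.7, 3.6]
ee_rot: [180.0, -0.0, 0.0]
contact_force: [1.2, 0.3, 0.2]
gripper_width: 0.44
grip_force: 30.0
t: 13.68
tool_pos: [665.0, -225.9, 147.1]
ee_rot: [179.9, -0.3, -0.0]
contact_force: [-0.3, 0.0, 0.0]
gripper_width: 0.439
grip_force: 30.0
```

```bash
python3 -m creep '[[[-0.04,-0.03,0],0,0.35],[[-0.14,-0.10,0],0,0.35],[[-0.26,-0.19,0],0,0.35],[[-0.39,-0.28,0],0,0.35],[[-0.52,-0.37,0],0,0.35],[[-0.65,-0.47,0],0,0.35],[[-0.77,-0.56,0],0,0.35],[[-0.87,-0.63,0],0,0.35],[[-0.925,-0.667,0],0,0.35],[[-0.941,-0.679,0],0,0.35]]';  python3 -m creep '[[[0,0,0],0,0.35],[[0,0,0],0,0.35],[[0,0,0.02],0,0.35],[[0,0,0.06],0,0.35],[[0,0,0.10],0,0.35],[[0,0,0.13],0,0.35],[[0,0,0.14],0,0.35],[[0,0,0.14],0,0.35],[[0,0,0.14],0,0.35]]'
python3 - <<'E'
from h import *
s=avg("scene",6); t=avg("top",2)
print(ctrl.read_state()["tool_pos"])
a=cv2.resize(s[190:270,285:375],None,fx=6,fy=6,interpolation=3)
cv2.imwrite("pics/i.png",a[...,::-1])
E
```

```text
t: 14.52
tool_pos: [425.7, -54.7, 142.6]
ee_rot: [180.0, 0.1, 0.1]
contact_force: [0.3, -0.1, -0.5]
gripper_width: 0.443
grip_force: 30.0
t: 15.27
tool_pos: [428.4, -55.8, 108.4]
ee_rot: [-180.0, 0.0, 0.0]
contact_force: [-0.3, -0.4, -1.1]
gripper_width: 0.445
grip_force: 30.0
[428.49203679 -55.95769621 108.75054185]
```

View pics/i.png

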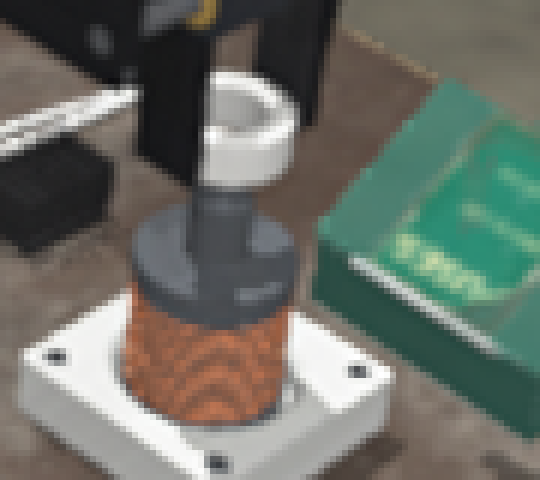

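The ring is held level just above the post, at crop (245,130), and lines up with it at (225,215). That was the last picture I can view, so from here I'll rely on numbers. Lowering with force checks.

```bash
python3 -m creep '[[[0,0,0.01],0,0.35],[[0,0,0.02],0,0.35],[[0,0,0.03],0,0.35],[[0,0,0.04],0,0.35],[[0,0,0.05],0,0.35],[[0,0,0.06],0,0.35],[[0,0,0.07],0,0.35],[[0,0,0.075],0,0.35],[[0,0,0.075],0,0.35]]'
```

```text
t: 16.42
tool_pos: [428.2, -55.9, 89.5]
ee_rot: [-180.0, 0.0, 0.0]
contact_force: [0.0, -0.3, -0.6]
gripper_width: 0.443
grip_force: 30.0
```

```bash
python3 -m creep '[[[0,0,0.01],0,0.35],[[0,0,0.02],0,0.35],[[0,0,0.03],0,0.35],[[0,0,0.04],0,0.35],[[0,0,0.05],0,0.35],[[0,0,0.058],0,0.35],[[0,0,0.065],0,0.35],[[0,0,0.065],0,0.35],[[0,0,0.065],0,0.35]]'; python3 -m creep '[[[0,0,0.003],0,0.35],[[0,0,0.006],0,0.35],[[0,0,0.008],0,0.35],[[0,0,0.008],0,0.35]]'
```

```text
t: 17.17
tool_pos: [428.3, -55.9, 73.5]
ee_rot: [180.0, 0.0, 0.0]
contact_force: [0.5, -0.1, 0.2]
gripper_width: 0.445
grip_force: 30.0
t: 17.5
tool_pos: [428.3, -55.9, 71.5]
ee_rot: [180.0, 0.0, 0.0]
contact_force: [-0.0, 0.5, -0.7]
gripper_width: 0.442
grip_force: 30.0
```

```bash
python3 -m creep '[[[0,0,0.003],0,0.35],[[0,0,0.003],0,0.35],[[0,0,0.003],0,0.35]]'
```

```text
t: 17.75
tool_pos: [428.7, -55.9, 71.4]
ee_rot: [180.0, -0.0, -0.0]
contact_force: [-3.9, -0.0, 7.4]
gripper_width: 0.444
grip_force: 30.0
```

```bash
python3 -m creep '[[[0,0,0],0,0.48],[[0,0,0],0,0.52],[[0,0,0],0,0.58],[[0,0,0],0,0.64],[[0,0,-0.02],0,0.64],[[0,0,-0.08],0,0.64],[[0,0,-0.16],0,0.64],[[0,0,-0.25],0,0.64],[[0,0,-0.33],0,0.64],[[0,0,-0.36],0,0.64]]'; python3 -m creep '[[[0.03,0,0],0,0.7],[[0.12,0.01,0],0,0.7],[[0.23,0.02,0],0,0.7],[[0.35,0.04,0],0,0.7],[[0.47,0.06,0],0,0.7],[[0.58,0.08,0],0,0.7],[[0.68,0.09,0],0,0.7],[[0.76,0.1,0],0,0.7],[[0.805,0.102,0],0,0.7],[[0.816,0.102,0],0,0.7]]'
python3 - <<'E'
from h import *
im=avg("top"); np.save("t3.npy",im); s=avg("scene",3); np.save("s3.npy",s); print(ctrl.read_state()["tool_pos"])
print(im[250:292:2,286].tolist()); print("scene shoulder/top proj",proj("scene",[427.4,-56,84]),proj("scene",[427.4,-56,68]),proj("top",[427.4,-56,84]))
c,e=blob(s,s.max(2).astype(float),165,(308,190,50,36)); print(c,e,ray("scene",c,84).round(1),ray("scene",c,76).round(1))
E
```

```text
t: 18.58
tool_pos: [429.6, -55.9, 163.7]
ee_rot: [179.9, -0.2, 0.0]
contact_force: [0.8, 0.5, -0.6]
gripper_width: 0.637
grip_force: 0.0
t: 19.42
tool_pos: [633.5, -81.2, 158.1]
ee_rot: [-179.9, 0.1, 0.0]
contact_force: [-0.6, -0.0, 0.2]
gripper_width: 0.7
grip_force: 0.0
[631.85295546 -81.45186313 160.97568333]
[[72, 67, 63], [96, 92, 89], [179, 178, 176], [184, 182, 181], [156, 154, 154], [79, 79, 81], [145, 143, 143], [194, 191, 191], [146, 145, 145], [68, 68, 69], [74, 75, 78], [83, 85, 88], [84, 85, 89], [78, 79, 82], [86, 86, 87], [190, 187, 187], [189, 187, 186], [85, 85, 88], [91, 92, 95], [144, 142, 141], [162, 160, 160]]
scene shoulder/top proj [321.23631806 224.83397935] [320.45067877 231.76966631] [286.2224674  272.69431724]
[314.45065498 222.27047221] [5.16972764 9.52506638] [440.8 -51.7  84. ] [448.4 -60.2  76. ]
```

```bash
python3 -m creep '[[[0,0,0.03],0,0.7],[[0,0,0.1],0,0.7],[[0,0,0.2],0,0.7],[[0,0,0.3],0,0.7],[[0,0,0.4],0,0.7],[[0,0,0.49],0,0.7],[[0,0,0.56],0,0.7],[[0,0,0.595],0,0.7],[[0,0,0.605],0,0.7],[[0,0,0.605],0,0.7]]'; python3 -m creep '[[[0,0,0],0,0.7],[[0,0,0],0,0.7],[[0,0,0],0,0.7]]'
python3 - <<'E'
from h import *
from scipy.optimize import least_squares
v=np.load("t3.npy").max(2)
x,y,s=272,258,6; w=cv2.resize(v[y:y+30,x:x+30].astype(np.float32),None,fx=s,fy=s,interpolation=3)
for t in (110,120,130):
    c,e=blob(None,v.astype(float),t,(274,260,25,25)); print(t,c.round(2),e.round(1),ray("top",c,84).round(1))
E
```

```text
t: 20.6
tool_pos: [632.2, -81.4, 9.4]
ee_rot: [-180.0, 0.0, -0.0]
contact_force: [0.7, -0.1, 0.5]
gripper_width: 0.7
grip_force: 0.0
t: 20.85
tool_pos: [633.1, -81.5, 10.8]
ee_rot: [180.0, -0.1, -0.0]
contact_force: [-0.4, 0.5, -0.2]
gripper_width: 0.697
grip_force: 0.0
110 [286.02 272.44] [21.5 22.1] [427.9 -55.6  84. ]
120 [286.01 272.43] [21.2 21.8] [427.9 -55.6  84. ]
130 [286.01 272.42] [20.9 21.5] [427.9 -55.6  84. ]
```

```bash
python3 -m creep '[[[0,0,0.012],0,0.7],[[0,0,0.024],0,0.7],[[0,0,0.032],0,0.7],[[0,0,0.032],0,0.7],[[0,0,0.032],0,0.7],[[0,0,0.032],0,0.7]]'
```

```text
t: 21.35
tool_pos: [632.4, -81.4, 1.5]
ee_rot: [180.0, 0.0, 0.0]
contact_force: [0.1, -0.6, 0.4]
gripper_width: 0.7
grip_force: 0.0
```

```bash
python3 -m creep '[[[0,0,0],0,0.62],[[0,0,0],0,0.58],[[0,0,0],0,0.54],[[0,0,0],0,0.51],[[0,0,0],0,0.49],[[0,0,0],0,0.47],[[0,0,0],0,0.44],[[0,0,0],0,0.4],[[0,0,0],0,0.4]]';  python3 -m creep '[[[0,0,0],0,0.4],[[0,0,-0.02],0,0.4],[[0,0,-0.06],0,0.4],[[0,0,-0.14],0,0.4],[[0,0,-0.24],0,0.4],[[0,0,-0.34],0,0.4],[[0,0,-0.42],0,0.4],[[0,0,-0.48],0,0.4],[[0,0,-0.52],0,0.4],[[0,0,-0.52],0,0.4]]'
```

```text
t: 22.1
tool_pos: [632.4, -81.5, 1.6]
ee_rot: [180.0, -0.0, 0.0]
contact_force: [-0.2, 0.2, 0.1]
gripper_width: 0.492
grip_force: 30.0
t: 22.93
tool_pos: [633.6, -81.3, 134.6]
ee_rot: [180.0, -0.2, 0.0]
contact_force: [0.6, -0.7, 0.2]
gripper_width: 0.489
grip_force: 30.0
```

```bash
python3 -m creep '[[[-0.03,0,0],0,0.4],[[-0.12,-0.01,0],0,0.4],[[-0.23,-0.02,0],0,0.4],[[-0.35,-0.04,0],0,0.4],[[-0.47,-0.06,0],0,0.4],[[-0.58,-0.08,0],0,0.4],[[-0.68,-0.09,0],0,0.4],[[-0.76,-0.1,0],0,0.4],[[-0.81,-0.102,0],0,0.4],[[-0.82,-0.102,0],0,0.4]]'; python3 -m creep '[[[0,0,0],0,0.4],[[0,0,0],0,0.4],[[0,0,0.01],0,0.4],[[0,0,0.03],0,0.4],[[0,0,0.06],0,0.4],[[0,0,0.08],0,0.4],[[0,0,0.09],0,0.4],[[0,0,0.10],0,0.4],[[0,0,0.10],0,0.4],[[0,0,0.10],0,0.4]]'; python3 -m creep '[[[0,0,0],0,0.4],[[0,0,0],0,0.4],[[0,0,0],0,0.4]]'
```

```text
t: 23.77
tool_pos: [424.2, -56.1, 130.3]
ee_rot: [180.0, 0.2, -0.0]
contact_force: [1.0, -0.1, -0.7]
gripper_width: 0.493
grip_force: 30.0
t: 24.6
tool_pos: [427.4, -55.9, 106.5]
ee_rot: [-180.0, 0.0, 0.0]
contact_force: [0.4, -1.0, 0.7]
gripper_width: 0.494
grip_force: 30.0
t: 24.85
tool_pos: [427.5, -55.9, 106.8]
ee_rot: [180.0, -0.0, 0.0]
contact_force: [-0.3, -0.6, 0.2]
gripper_width: 0.49
grip_force: 30.0
```

```bash
python3 -m creep '[[[0,0,0.01],0,0.4],[[0,0,0.02],0,0.4],[[0,0,0.03],0,0.4],[[0,0,0.04],0,0.4],[[0,0,0.05],0,0.4],[[0,0,0.06],0,0.4],[[0,0,0.07],0,0.4],[[0,0,0.075],0,0.4],[[0,0,0.075],0,0.4],[[0,0,0.075],0,0.4]]'; python3 -m creep '[[[0,0,0.003],0,0.4],[[0,0,0.006],0,0.4],[[0,0,0.008],0,0.4],[[0,0,0.008],0,0.4]]'
```

```text
t: 25.68
tool_pos: [427.4, -55.9, 87.8]
ee_rot: [-180.0, 0.0, 0.0]
contact_force: [-0.0, 0.7, -1.9]
gripper_width: 0.488
grip_force: 30.0
t: 26.02
tool_pos: [427.3, -55.9, 85.7]
ee_rot: [180.0, 0.0, 0.0]
contact_force: [1.1, 0.5, -0.6]
gripper_width: 0.491
grip_force: 30.0
```

```bash
python3 -m creep '[[[0,0,0.003],0,0.4],[[0,0,0.003],0,0.4],[[0,0,0.003],0,0.4]]'
```

```text
t: 26.27
tool_pos: [427.6, -55.9, 85.4]
ee_rot: [180.0, -0.0, 0.0]
contact_force: [-2.1, 1.0, 4.9]
gripper_width: 0.487
grip_force: 30.0
```

```bash
python3 -m creep '[[[0,0,0],0,0.53],[[0,0,0],0,0.58],[[0,0,0],0,0.64],[[0,0,0],0,0.7],[[0,0,-0.02],0,0.75],[[0,0,-0.08],0,0.75],[[0,0,-0.16],0,0.75],[[0,0,-0.24],0,0.75],[[0,0,-0.28],0,0.75],[[0,0,-0.3],0,0.75]]'; python3 -m creep '[[[0.03,0,0],0,0.75],[[0.12,0,0],0,0.75],[[0.23,0,0],0,0.75],[[0.35,0,0],0,0.75],[[0.47,0,0],0,0.75],[[0.58,0,0],0,0.75],[[0.68,0,0],0,0.75],[[0.76,0,0],0,0.75],[[0.79,0,0],0,0.75],[[0.8,0,0],0,0.75]]'
python3 - <<'E'
from h import *
im=avg("top"); np.save("t4.npy",im); s=avg("scene",4); np.save("s4.npy",s)
v=im.max(2)
print("col286",v[254:296,286].tolist()); print("row272",v[272,264:310].tolist())
print("expect",proj("top",[427.4,-56,92]))
p=proj("scene",[427.4,-56,92]); q=proj("scene",[427.4,-56,76]); print(p,q)
for dz in (98,92,88,84,76,70,66,60): print(dz,[int(s[int(round(b)),int(round(a))].max()) for dx in (-15,-8,0,8,15) for a,b in [proj("scene",np.array([427.4-(0.618*19),-56+19*.786*0+14,dz])+np.array([-.789,-.0,0])*0+dx*np.array([-.618,-.786,0]))]])
E
```

```text
t: 27.1
tool_pos: [428.1, -56.0, 161.6]
ee_rot: [180.0, -0.1, -0.0]
contact_force: [0.0, -0.4, 0.3]
gripper_width: 0.749
grip_force: 0.0
t: 27.93
tool_pos: [627.8, -55.4, 158.0]
ee_rot: [-179.9, 0.1, 0.0]
contact_force: [-0.4, -0.2, -0.1]
gripper_width: 0.746
grip_force: 0.0
col286 [113, 116, 122, 129, 124, 102, 80, 81, 87, 88, 90, 108, 104, 75, 69, 67, 78, 87, 88, 88, 89, 85, 81, 81, 76, 79, 87, 88, 89, 86, 85, 88, 95, 127, 145, 136, 163, 187, 188, 189, 189, 156]
row272 [111, 159, 167, 167, 167, 167, 139, 138, 100, 83, 78, 82, 86, 87, 88, 86, 76, 71, 74, 73, 85, 87, 88, 114, 112, 102, 103, 115, 122, 125, 127, 131, 134, 138, 142, 144, 148, 151, 154, 157, 159, 162, 164, 166, 168, 171]
expect [286.41544393 272.55898641]
[321.63567003 221.30846796] [320.84134485 228.3208347 ]
98 [84, 82, 94, 90, 114]
92 [72, 81, 88, 90, 80]
88 [153, 87, 76, 79, 112]
84 [163, 188, 174, 166, 178]
76 [128, 187, 194, 192, 181]
70 [76, 77, 144, 143, 82]
66 [74, 76, 80, 78, 83]
60 [87, 76, 80, 80, 80]
```

Run:
```python
from h import *
s=np.load("s4.npy"); v=s.max(2).astype(int)
for r in range(208,246,1): print(r,v[r,306:340].tolist())
```

```text
208 [122, 122, 126, 128, 127, 123, 116, 113, 112, 111, 108, 108, 109, 109, 111, 113, 115, 116, 115, 115, 114, 113, 111, 110, 110, 111, 110, 107, 105, 104, 105, 108, 111, 111]
209 [136, 131, 125, 120, 117, 115, 114, 117, 122, 122, 115, 110, 111, 113, 113, 114, 117, 116, 112, 111, 112, 112, 112, 111, 110, 111, 108, 104, 104, 106, 109, 110, 107, 106]
210 [134, 130, 124, 120, 117, 116, 121, 128, 132, 130, 125, 119, 118, 117, 114, 112, 112, 111, 109, 109, 112, 114, 113, 111, 109, 110, 108, 105, 102, 104, 105, 105, 103, 102]
211 [129, 129, 126, 126, 125, 126, 131, 135, 136, 134, 129, 123, 121, 120, 115, 110, 109, 109, 110, 110, 113, 113, 110, 108, 107, 109, 109, 105, 102, 102, 103, 103, 103, 102]
212 [121, 121, 120, 123, 127, 129, 133, 137, 139, 136, 131, 126, 126, 126, 121, 115, 114, 113, 112, 112, 113, 112, 111, 106, 104, 105, 105, 103, 103, 104, 104, 104, 103, 102]
213 [117, 113, 114, 119, 124, 128, 131, 133, 135, 133, 129, 126, 126, 126, 121, 115, 113, 111, 111, 111, 111, 111, 110, 108, 106, 103, 102, 103, 103, 105, 107, 106, 103, 102]
214 [116, 112, 113, 119, 125, 128, 130, 131, 128, 
[... 4365 characters left out ...]
3, 144, 138, 119, 118, 121, 121, 108]
242 [146, 130, 136, 141, 137, 129, 121, 86, 79, 80, 80, 81, 80, 80, 81, 81, 81, 80, 80, 80, 80, 80, 78, 73, 91, 125, 152, 203, 218, 165, 124, 118, 125, 126]
243 [136, 122, 121, 128, 138, 132, 129, 136, 125, 92, 80, 78, 79, 83, 80, 81, 81, 80, 80, 84, 84, 79, 104, 127, 140, 149, 154, 220, 249, 234, 201, 154, 130, 130]
244 [129, 124, 123, 125, 139, 134, 126, 140, 133, 143, 157, 139, 109, 92, 80, 77, 78, 76, 92, 117, 129, 138, 148, 143, 156, 156, 154, 220, 251, 251, 250, 239, 205, 157]
245 [124, 118, 122, 126, 135, 140, 146, 147, 141, 158, 161, 138, 122, 121, 132, 149, 154, 136, 124, 126, 147, 171, 164, 142, 151, 154, 160, 220, 250, 248, 248, 250, 249, 234]
```

```bash
python3 -m creep '[[[-0.03,0,0],0,0.8],[[-0.12,0,0],0,0.8],[[-0.23,0,0],0,0.8],[[-0.35,0,0],0,0.8],[[-0.47,0,0],0,0.8],[[-0.58,0,0],0,0.8],[[-0.68,0,0],0,0.8],[[-0.76,0,0],0,0.8],[[-0.79,0,0],0,0.8],[[-0.8,0,0],0,0.8]]'; python3 -m creep '[[[0,0,0],0,0.8],[[0,0,0],0,0.8],[[0,0,0],0,0.8],[[0,0,0],0,0.8],[[0,0,0],0,0.8],[[0,0,0],0,0.8]]'
```

```text
t: 29.17
tool_pos: [426.2, -56.3, 160.3]
ee_rot: [179.9, -0.0, -0.0]
contact_force: [-0.0, 0.9, 0.7]
gripper_width: 0.803
grip_force: 0.0
t: 29.67
tool_pos: [427.6, -55.8, 159.9]
ee_rot: [-180.0, 0.0, 0.0]
contact_force: [0.8, 0.0, -0.1]
gripper_width: 0.799
grip_force: 0.0
```

Down 122 mm (0.488), in gentle steps, then close slowly.

```bash
python3 -m creep '[[[0,0,0.03],0,0.8],[[0,0,0.08],0,0.8],[[0,0,0.14],0,0.8],[[0,0,0.2],0,0.8],[[0,0,0.26],0,0.8],[[0,0,0.32],0,0.8],[[0,0,0.38],0,0.8],[[0,0,0.43],0,0.8],[[0,0,0.46],0,0.8],[[0,0,0.475],0,0.8]]'; python3 -m creep '[[[0,0,0.01],0,0.8],[[0,0,0.013],0,0.8],[[0,0,0.013],0,0.8],[[0,0,0.013],0,0.8],[[0,0,0.013],0,0.8]]'
```

```text
t: 30.5
tool_pos: [426.6, -55.7, 40.0]
ee_rot: [-180.0, 0.1, 0.0]
contact_force: [-0.4, 0.7, 1.4]
gripper_width: 0.803
grip_force: 0.0
t: 30.92
tool_pos: [427.8, -56.0, 38.5]
ee_rot: [180.0, -0.1, 0.0]
contact_force: [0.7, -0.2, -0.3]
gripper_width: 0.798
grip_force: 0.0
```

```bash
python3 -m creep '[[[0,0,0],0,0.74],[[0,0,0],0,0.7],[[0,0,0],0,0.67],[[0,0,0],0,0.64],[[0,0,0],0,0.62],[[0,0,0],0,0.6],[[0,0,0],0,0.58],[[0,0,0],0,0.55],[[0,0,0],0,0.5],[[0,0,0],0,0.5]]'
```

```text
t: 31.75
tool_pos: [427.4, -56.0, 38.1]
ee_rot: [180.0, -0.0, 0.0]
contact_force: [-0.4, -0.6, 0.1]
gripper_width: 0.594
grip_force: 30.0
```

```bash
python3 -m creep '[[[0,0,-0.005],0,0.5],[[0,0,-0.015],0,0.5],[[0,0,-0.03],0,0.5],[[0,0,-0.05],0,0.5],[[0,0,-0.08],0,0.5],[[0,0,-0.11],0,0.5],[[0,0,-0.14],0,0.5],[[0,0,-0.17],0,0.5],[[0,0,-0.2],0,0.5],[[0,0,-0.23],0,0.5]]'; python3 -m creep '[[[0,0,-0.03],0,0.5],[[0,0,-0.06],0,0.5],[[0,0,-0.1],0,0.5],[[0,0,-0.14],0,0.5],[[0,0,-0.18],0,0.5],[[0,0,-0.22],0,0.5],[[0,0,-0.25],0,0.5],[[0,0,-0.28],0,0.5],[[0,0,-0.30],0,0.5],[[0,0,-0.32],0,0.5]]'; python3 -m creep '[[[0,0,-0.03],0,0.5],[[0,0,-0.055],0,0.5],[[0,0,-0.075],0,0.5],[[0,0,-0.09],0,0.5],[[0,0,-0.1],0,0.5],[[0,0,-0.105],0,0.5],[[0,0,-0.106],0,0.5],[[0,0,-0.106],0,0.5],[[0,0,-0.106],0,0.5],[[0,0,-0.106],0,0.5]]'; python3 -m creep '[[[0,0,0],0,0.5],[[0,0,0],0,0.5],[[0,0,0],0,0.5],[[0,0,0],0,0.5],[[0,0,0],0,0.5],[[0,0,0],0,0.5],[[0,0,0],0,0.5],[[0,0,0],0,0.5],[[0,0,0],0,0.5],[[0,0,0],0,0.5]]'
python3 - <<'E'
from h import *
s=avg("scene",3); v=s.max(2).astype(int); T=ctrl.read_state(); print(T["tool_pos"],T["joint_vel"])
for z in (172,240,256): print(z,proj("scene",[427.4,-56,z]).round(1))
x0=int(proj("scene",[427.4,-56,240])[0]); y0=int(proj("scene",[427.4,-56,240])[1])
for r in range(y0-14,y0+22,1): print(r,v[r,x0-18:x0+19:2].tolist())
p=proj("scene",[427.4-13.6,-56+13.6*0,172]); print("below foot", [v[int(proj('scene',[427.4,-56,z])[1]),int(proj('scene',[427.4,-56,z])[0])] for z in (230,210,190,160,150)])
E
```

```text
t: 32.58
tool_pos: [427.4, -55.9, 96.5]
ee_rot: [180.0, -0.0, 0.0]
contact_force: [-0.3, -0.0, -3.6]
gripper_width: 0.59
grip_force: 30.0
t: 33.42
tool_pos: [427.4, -55.9, 176.0]
ee_rot: [180.0, -0.0, -0.0]
contact_force: [-0.3, -0.6, -3.1]
gripper_width: 0.589
grip_force: 30.0
t: 34.25
tool_pos: [427.2, -55.9, 201.8]
ee_rot: [-180.0, 0.0, 0.0]
contact_force: [-1.3, -0.3, -3.7]
gripper_width: 0.591
grip_force: 30.0
t: 35.08
tool_pos: [427.4, -55.9, 202.0]
ee_rot: [180.0, -0.0, 0.0]
contact_force: [0.4, -0.5, -4.1]
gripper_width: 0.59
grip_force: 30.0
[427.36705628 -55.91762379 202.03882168] [-0.06024731  0.03466619  0.08282604 -0.04873343  0.03421399  0.03435931
  0.03058944]
172 [325.9 183.8]
240 [329.9 148.2]
256 [330.9 139.3]
134 [29, 29, 38, 117, 105, 159, 84, 46, 47, 47, 47, 47, 46, 77, 65, 23, 25, 26, 28]
135 [29, 27, 42, 101, 81, 138, 136, 45, 47, 47, 47, 47, 46, 68, 52, 26, 25, 27, 29]
136 [29, 29, 72, 92, 96, 114, 143, 45, 47, 47, 47, 47, 46, 70, 65, 44, 25, 27, 28]
137 [30, 31, 96, 101, 99, 98, 148, 46, 47, 47, 47, 47, 46, 63, 71, 68, 38, 28, 28]
138 [30, 32, 97, 96, 90, 95
[... 2112 characters left out ...]
6, 29, 34, 73, 80, 80, 81, 81, 81, 81, 81, 74, 94, 140, 33, 87]
164 [23, 26, 27, 25, 29, 35, 94, 76, 75, 75, 85, 97, 76, 79, 108, 160, 138, 42, 109]
165 [23, 27, 27, 27, 29, 39, 148, 143, 116, 100, 99, 105, 121, 151, 143, 160, 130, 95, 118]
166 [23, 26, 26, 28, 28, 43, 156, 134, 133, 147, 166, 149, 144, 145, 160, 131, 127, 113, 116]
167 [23, 26, 26, 27, 29, 41, 140, 160, 168, 168, 157, 169, 184, 147, 141, 146, 144, 113, 113]
168 [24, 26, 26, 27, 28, 53, 159, 157, 141, 139, 119, 141, 162, 168, 142, 137, 132, 112, 113]
169 [24, 26, 26, 27, 29, 62, 152, 137, 141, 166, 170, 163, 152, 144, 155, 157, 114, 110, 112]
below foot [np.int64(168), np.int64(74), np.int64(135), np.int64(69), np.int64(99)]
```

The stack is intact (disc, ring, flange, winding), held still at TCP z = 202, so the underside is about 150 mm above the block.

```bash
python3 -c "
from station import ctrl
print(ctrl.finish_job())"
```

```text
the job is handed in; nothing more can be done
None
```

I assembled the choke (body, spacer ring, disc) and handed the job in at about 35 s, with the stack held level and still, its underside about 150 mm above the fixture block and the ring and disc in place.

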